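# Latch the drop bar over the loaded tube rack

### The arm

A 7-joint arm with a two-finger parallel gripper is mounted at the origin on the work surface. World frame = base frame: x ahead of the robot, y to its left, z up, the work surface at z = 0. Lengths are in m, angles in rad, forces in N, time in s.
With the tool pointing down it reaches from about 0.4 to 0.9 m from the base axis. Payload 5.5 kg.
Tool frame: the origin (TCP) lies at the very end of the fingers, on their centre line; the grasp point (between the pads) lies 19 mm behind it (manip.tcp_to_grasp is the distance from the TCP to the grasp point, in m); z points along the fingers, y is the line along which they close (so a half turn about z gives the same grasp; the last joint's range is limited). The gripper opens to 85 mm and grips with 20 to 120 N. Pads are 22 mm wide; open, the fingers measure 114 mm over their backs; the gripper's body (76 mm by 85 mm) begins 54 mm behind the grasp point. The pads swing forward as they close: fully open they stand 13 mm farther back than shut.
Start: joints at [1.538, 0.501, -0.427, 1.55, 0.221, 1.138, -0.21], TCP at [0.19, -0.622, 0.231] pointing down, gripper open.
Joint ranges: [-2.88, 2.88], [-0.31, 2.03], [-1.54, 1.56], [0.2, 2.42], [-1.41, 4.55], [0.19, 2.02], [-2.57, 2.57]. Speed limits (rad/s): [2.57, 2.57, 3.14, 3.14, 3.14, 3.14, 3.14].

### API

Orientations are given as [roll, pitch, yaw] about the fixed x, y, z axes, in that order (R = Rz(yaw) Ry(pitch) Rx(roll)).
In Python, from plant import manip gives the robot as it stands.
- The arm moves only by the tool apply_moves, never from a script. Its argument "rows" is a list of rows, each a list of 4 numbers: the shift along the tool's x, y, z in cm, then the turn about the tool's z in degrees. A call has 1 to 10 rows; each row is the pose to reach, as a shift and turn from the pose commanded when the call began, along the tool's axes at that moment; what a row does not reach only later rows make up. A row lasts 1/12 s, in which the tool goes at most 41.7 mm and 7.16 degrees, less where a joint would pass 70% of its speed; a pose out of reach is approached as far as the arm can. A call with a gripper value outside its range is refused whole. "grip" is the closure in counts, from 0 (fully open) to 255 (shut), set as the call begins (left out, the last holds). The fingers move at their own pace and stop on an object; the grip force is fixed at half the most. Time passes only in rows, so rows that repeat a pose let the fingers close. It gives the time, the measured TCP pose, the force, the opening and the grip force at its end, in the units of the state.
- manip.read_state(): the state, without advancing time (a new reading comes with each control period).
- manip.read_camera(name): name is "scene" or "top" or "wrist"; returns a dict with "image" (384x512x3 uint8, blue, green, red), "fov_y" (degrees; the focal length in pixels is half the picture's height over the tangent of half this angle, whatever the lens; pixels are square), "cx", "cy" (the principal point, pixels), "R" (3x3) and "t" (3): a world point X has camera coordinates R X + t; the wrist camera has in their place "tool_from_camera" (4x4, takes a point from camera to tool coordinates, whose origin is the TCP and whose axes are the flange's). Camera axes: x right, y down, z forward; pixel columns grow to the right and rows downward; lengths in m; the calibration is good to about 2 mm. A picture is of the moment at which its call begins: read the wrist's pose just before it. There is no depth.
- manip.sign_off(): hands the job in; it is judged then, once.
Trained networks look in the newest picture that a camera, given by its name, has taken for a name from the list of things; names that differ only in an ending like _2 or _b are one class to them, and where a whole thing is asked for, a point or a joint stands for the part that bears it (a point fixed in the world has none). Each returns a list of dicts, best first, with "confidence" (0 to 1); they miss things now and then, are a little off and sometimes report something else, mostly with a low value. They report only what shows in the picture. A call takes as long as a camera call.
- manip.look_for(query, camera): "location" ([x, y, z] in m, in world coordinates, good to about 4 mm: the middle of the surface that is visible of it).
- manip.trace(query, camera): "pixels" (384x512 bool, what is visible of it).
- manip.mark_of(query, camera): "location" ([x, y, z] in m, in world coordinates, good to about 4 mm: a listed point, or the origin of a listed thing).
The state is a dict: "time_s": time; "joint_pos": joint angles; "joint_vel": joint speeds; "tau": joint torques, N m; "tool_pos": TCP position; "ee_rot": TCP orientation; "contact_force": force on the tool from outside, world axes, zero at the start; "torque": the same for the moment, N m; "finger_gap": finger opening in m; "grip_force": force on a finger pad.
Only numpy, scipy, OpenCV 4.12 (cv2) and the standard library are available. Lean on these libraries where they do the work, as an engineer would, in place of code of your own. Each camera call takes 0.05 s, during which the arm holds its last target. There are 200 camera calls.

### The job

Two rack carriers stand open on the laboratory bench; one rack is full of capped tubes, the other is empty. Lock the full rack in for transport: lift its drop bar by the knob, carry it over the low lip of its keeper and let it drop fully home in the notch. Leave the bar of the empty carrier open as it stands.

Things in the scene. Friction and masses are not known exactly. Their poses are not given: they have to be found in the camera images.
- bar_knob (a point): Grip point on the full carrier's bar knob: on its axis, 19 mm below its top, 26 mm above the bar. Knob: upright black round cylinder, 24 mm diameter, 45 mm tall, on the bar's free end, clear all round. Bar at rest, open or latched: this point 141 mm above the bench, bar's underside 105 mm. Starts open 0.35 to 0.8 rad, to the notch's -x side. Fully home it is at (0, 45, 38) mm in bar_notch.
- bar_notch (a point): Centre of the notch's floor in the full carrier's metal keeper, 103 mm above the bench. Notch 34 mm wide along x, keeper 16 mm long along y. z up; y along the latched bar, post to knob; x across it, away from the robot. Low lip on the -x side, where the bar comes from: 8 mm thick, top at z = 22 mm, so the resting bar must be lifted over 20 mm. Back stop on the +x side: top at z = 47 mm.
- bar_carrier: Fixed grey plate 120 x 220 mm with a white rack of ten capped tubes (102 mm high); origin under its middle, axes as bar_notch (at y = 75 mm). Upright post at y = -90 mm, 175 mm high. The level metal bar, 16 mm wide, 10 mm high, about 0.3 kg, turns freely about the post, knob axis 210 mm from the post's, lifts straight up at most 42 mm, staying level, and falls back by its weight.
- spare_knob (a point): Grip point on the bar knob of the other carrier, which is the same but holds an empty rack. Its bar is open too and is to be left as it is.

How it is judged:
On the way:
1. the bar is lifted clear of the keeper's lip (knob at least 18 mm above its resting height) while still on the open side (z of bar_knob in the frame of bar_notch above 0.056 m and x of bar_knob in the frame of bar_notch below -0.02 m), for 0.05 s.
At the end, for the whole second after the job is handed in: The bar of the full rack's carrier lies down in its notch: its knob within 18 mm, across the bar, of the notch's middle line and no more than 4 mm above its resting height, and the knob of the empty carrier's bar is within 30 mm of where it started (z of bar_knob in the frame of bar_notch below 0.042 m and x of bar_knob in the frame of bar_notch between -0.018 and 0.018 m and distance of spare_knob from where it was at the start of the episode below 0.03 m); the robot touches nothing.
It fails at once if the bar of the empty carrier is moved by more than 30 mm (distance of spare_knob from where it was at the start of the episode above 0.03 m).
It also fails if it takes over 40 s, if anything falls off the work surface, if the arm or the gripper's body presses on something with over 40 N, if the wrist force passes 120 N, or if a joint passes its speed limit or range.

## Working session

There is one attempt and no reset: what is moved stays moved. The work goes in short steps, Python scripts to look and compute and a tool call to move; the robot and the scene stay as the last step left them, time stands still between calls to the robot, and variables do not carry over. Pictures are saved under pics/ and viewed, at most 10 in all, crops included, and the job is handed in when it is done.

Besides the shell and the picture viewer there is one more tool, called by a JSON object that holds its "api" and its "payload". apply_moves: Moves the arm, as the interface text tells. Its arguments: {"type":"object","properties":{"rows":{"type":"array","items":{"type":"array","items":{"type":"number"}}},"grip":{"type":"number"}},"required":["rows"]}

```bash
mkdir -p pics; python3 - <<'E'
from plant import manip
import cv2,numpy as np
s=manip.read_state();print(s['time_s'],s['tool_pos'],s['ee_rot'],s['contact_force'])
ims=[]
for c in("scene","top"):
    r=manip.read_camera(c);ims.append(r['image'])
    for q in("bar_knob","bar_notch","bar_carrier","spare_knob"):
        for d in manip.mark_of(q,c)[:3]:print(c,q,np.round(d['location'],4),round(d['confidence'],2))
a=np.vstack(ims);cv2.imwrite("pics/a.png",cv2.resize(a,None,fx=.78,fy=.78))
E
```

```text
0.0 [ 0.1892276  -0.62113016  0.23024765] [-3.13966036e+00 -5.78976045e-05  2.95810797e-01] [ 0.25098603  1.17867241 -0.02150523]
scene bar_knob [ 0.4677 -0.1327  0.1381] 0.58
scene bar_notch [ 0.5862 -0.137   0.1048] 0.84
scene bar_carrier [ 0.5871 -0.2092 -0.0011] 0.6
scene spare_knob [0.4946 0.2725 0.1393] 0.77
top bar_knob [ 0.4694 -0.1288  0.1405] 0.6
top bar_notch [ 0.5894 -0.1397  0.0986] 0.68
top bar_carrier [ 0.5821 -0.2103 -0.0034] 0.92
top spare_knob [0.4945 0.2725 0.1451] 0.96
```

View pics/a.png

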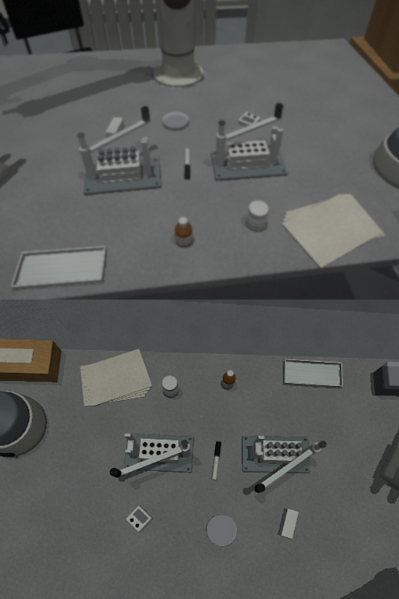

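The left carrier in the scene view (right one in the top view, knob near (260,488)) holds the capped tubes. The networks' points agree with that, so I'm moving to hover over its knob with the tool turned across the bar.

{"api": "apply_moves", "payload": {"rows": [[3,-2.8,-2,-7],[6,-5.7,-3,-14],[9,-8.5,-3,-21],[12,-11.3,-3,-28],[15,-14.1,-3,-35],[18,-17,-3,-42],[21,-19.8,-3,-49],[24,-22.6,-3,-56],[27,-25.4,-3,-63],[29.5,-27.8,-3,-70]], "grip": 0}}

```text
time_s: 1.33
tool_pos: [0.3918, -0.2672, 0.2618]
ee_rot: [3.141, 0.001, 1.525]
contact_force: [0.7, -0.2, 0.4]
finger_gap: 0.0852
grip_force: 0.0
```

{"api": "apply_moves", "payload": {"rows": [[2.5,1.2,0,-7],[5,2.4,0,-14],[7.5,3.6,0,-21],[10,4.8,0,-28],[12,6,0,-34],[13.6,7,0,-37],[13.6,7,0,-37],[13.6,7,0,-37]]}}

```text
time_s: 2.0
tool_pos: [0.4682, -0.1368, 0.2615]
ee_rot: [3.141, 0.0, 2.165]
contact_force: [0.5, -0.0, 0.8]
finger_gap: 0.0854
grip_force: 0.0
```

```bash
python3 - <<'E'
from plant import manip
import cv2,numpy as np
s=manip.read_state();print(s['time_s'],s['tool_pos'],s['ee_rot'],s['joint_pos'])
for c in("wrist","top","scene"):
    r=manip.read_camera(c)
    cv2.imwrite("pics/b_%s.png"%c,r['image'])
    if c=="wrist":print(r['tool_from_camera'])
    for q in("bar_knob","bar_notch","bar_carrier"):
        for d in manip.mark_of(q,c)[:2]:print(c,q,np.round(d['location'],4),round(d['confidence'],2))
E
```

```text
2.0 [ 0.46821293 -0.13678688  0.26147405] [3.14121181e+00 1.25235962e-04 2.16526397e+00] [ 1.126462    0.28315399 -1.04189592  1.89927016  0.2723244   1.11125536
  0.57376725]
[[ 5.57707325e-04 -9.55580652e-01 -2.94729208e-01  7.53346471e-02]
 [ 9.99999838e-01  5.67497941e-04  5.23096496e-05 -3.26603144e-05]
 [ 1.17272130e-04 -2.94729190e-01  9.55580813e-01 -1.42830039e-01]
 [ 0.00000000e+00  0.00000000e+00  0.00000000e+00  1.00000000e+00]]
wrist bar_knob [ 0.469  -0.1319  0.1408] 0.55
wrist bar_notch [ 0.5852 -0.1358  0.1074] 0.67
wrist bar_carrier [ 0.5906 -0.2145  0.0019] 0.64
top bar_knob [ 0.4689 -0.1305  0.1394] 0.52
top bar_notch [ 0.5893 -0.1406  0.1   ] 0.91
scene bar_knob [ 0.4661 -0.134   0.141 ] 0.97
scene bar_notch [ 0.5895 -0.1374  0.1029] 0.66
scene bar_carrier [ 5.844e-01 -2.118e-01 -5.000e-04] 0.93
```

View pics/b_wrist.png

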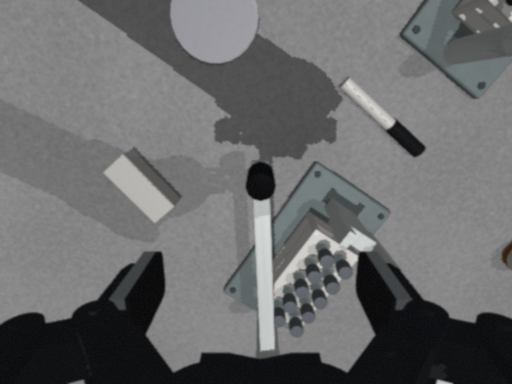

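The wrist view shows the knob at (261,175), the bar running down the column x≈264, and plate corners near (316,163), (388,213) and (225,290). Next I'll work out the knob axis and the carrier's yaw from those pixels.

```bash
cat > h.py <<'E'
from plant import manip
import cv2,numpy as np
from scipy.spatial.transform import Rotation as Ro
def wray(r,s,uv,z):
    f=r['image'].shape[0]/2/np.tan(np.radians(r['fov_y'])/2)
    T=np.eye(4);T[:3,:3]=Ro.from_euler('xyz',s['ee_rot']).as_matrix();T[:3,3]=s['tool_pos']
    M=T@r['tool_from_camera'];d=M[:3,:3]@[(uv[0]-r['cx'])/f,(uv[1]-r['cy'])/f,1];o=M[:3,3]
    return (o+d*(z-o[2])/d[2])[:2]
E
python3 - <<'E'
from h import *
s=manip.read_state();r=manip.read_camera('wrist')
P=[wray(r,s,u,.01) for u in((316,163),(388,213),(225,290))]
print(P,'long yaw',np.arctan2(-(P[0]-P[2])[0],(P[0]-P[2])[1]),'short',np.arctan2((P[1]-P[0])[1],(P[1]-P[0])[0]),np.linalg.norm(P[0]-P[2]),np.linalg.norm(P[1]-P[0]))
t=manip.trace('bar_knob','wrist')
for m in t[:2]:
    y,x=np.nonzero(m['pixels']);print(m['confidence'],x.min(),x.max(),y.min(),y.max(),x.mean(),y.mean())
print(wray(r,s,(261,170),.16),wray(r,s,(261,176),.16),wray(r,s,(261,182),.16))
cv2.imwrite('pics/c.png',cv2.resize(r['image'][140:230,200:400],None,fx=4,fy=4,interpolation=cv2.INTER_CUBIC)*1)
g=cv2.LUT(cv2.imread('pics/c.png'),np.clip((np.arange(256)/255)**.5*255,0,255).astype('u1'));cv2.imwrite('pics/c.png',g)
E
```

```text
[array([ 0.5283938 , -0.10570402]), array([ 0.64391838, -0.10639913]), array([ 0.53125561, -0.31903807])] long yaw 0.013413928075697832 short -0.00601691603476666 0.21335324463362115 0.11552667206165451
0.86 247 277 159 350 264.64082098061573 245.5202394526796
[ 0.45780499 -0.12193258] [ 0.46043609 -0.12583242] [ 0.46309655 -0.12977578]
```

View pics/c.png

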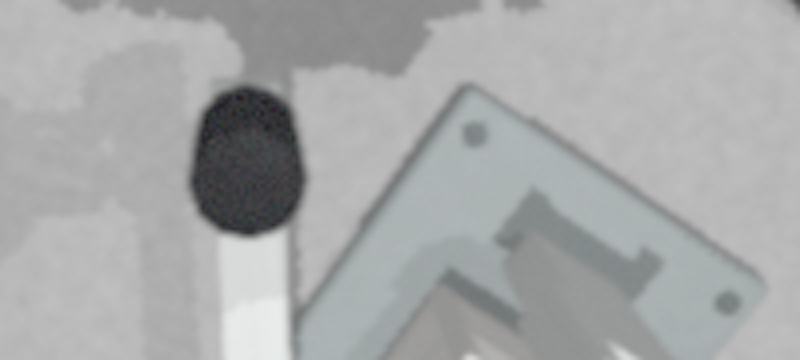

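The enlarged crop shows the knob's top disc centred at about (262,185) in the full frame, which gives roughly (0.466, -0.132). The carrier's yaw is close to zero. Descending now.

{"api": "apply_moves", "payload": {"rows": [[0.4,0.2,2.5,0],[0.5,0.2,5,0],[0.5,0.2,7.5,0],[0.5,0.2,9.5,0],[0.5,0.2,11,0],[0.5,0.2,12.5,0],[0.5,0.2,13.5,0],[0.5,0.2,13.7,0],[0.5,0.2,13.7,0]]}}

```text
time_s: 3.45
tool_pos: [0.4664, -0.1322, 0.124]
ee_rot: [-3.141, -0.001, 2.164]
contact_force: [-0.5, 0.2, 0.2]
finger_gap: 0.0857
grip_force: 0.0
```

{"api": "apply_moves", "payload": {"rows": [[0,0,0,0],[0,0,0,0],[0,0,0,0],[0,0,0,0],[0,0,0,0],[0,0,0,0],[0,0,0,0],[0,0,0,0],[0,0,0,0],[0,0,0,0]], "grip": 255}}

```text
time_s: 4.28
tool_pos: [0.4669, -0.1325, 0.1246]
ee_rot: [3.141, 0.0, 2.163]
contact_force: [-0.1, 0.3, 6.2]
finger_gap: 0.0227
grip_force: 58.6
```

{"api": "apply_moves", "payload": {"rows": [[0,0,-0.8,0],[0,0,-1.6,0],[0,0,-2.4,0],[0,0,-3.2,0],[0,0,-3.2,0],[0,0,-3.2,0]]}}

```text
time_s: 4.78
tool_pos: [0.4669, -0.1328, 0.1569]
ee_rot: [3.141, 0.001, 2.163]
contact_force: [2.1, -2.6, -3.0]
finger_gap: 0.0227
grip_force: 59.0
```

```bash
python3 - <<'E'
from h import *
s=manip.read_state();print(s['tool_pos'],s['contact_force'])
for c in("top","scene"):
    r=manip.read_camera(c)
    for q in("bar_knob","bar_notch"):
        for d in manip.mark_of(q,c)[:1]:print(c,q,np.round(d['location'],4),round(d['confidence'],2))
# swing waypoints in tool frame
C=np.array([.586,-.302]);p=s['tool_pos'][:2];v=p-C;print('r',np.linalg.norm(v),'ang',np.degrees(np.arctan2(-v[0],v[1])))
y=s['ee_rot'][2];X=np.array([np.cos(y),np.sin(y)]);Y=np.array([np.sin(y),-np.cos(y)])
for a in range(0,40,4):
    d=Ro.from_euler('z',-a,degrees=True).as_matrix()[:2,:2]@v-v
    print(a,np.round([d@X*100,d@Y*100],2),C+v+d)
E
```

```text
[ 0.46687493 -0.13276603  0.1568749 ] [ 2.13622105 -2.57894985 -2.97487609]
top bar_notch [ 0.5875 -0.1398  0.1001] 0.65
scene bar_knob [ 0.4667 -0.1335  0.1704] 0.62
scene bar_notch [ 0.5851 -0.1374  0.1026] 0.87
r 0.20695631623559466 ang 35.1420040257646
0 [0. 0.] [ 0.46687493 -0.13276603]
4 [-0.02  1.44] [ 0.47897028 -0.12486854]
8 [-0.14  2.88] [ 0.49158707 -0.117834  ]
12 [-0.36  4.31] [ 0.50466382 -0.11169671]
16 [-0.68  5.72] [ 0.51813684 -0.10648655]
20 [-1.1  7.1] [ 0.53194048 -0.10222892]
24 [-1.61  8.45] [ 0.54600749 -0.09894455]
28 [-2.22  9.77] [ 0.56026934 -0.09664945]
32 [-2.91 11.03] [ 0.57465655 -0.09535479]
36 [-3.69 12.25] [ 0.58909902 -0.09506689]
```

{"api": "apply_moves", "payload": {"rows": [[0,1.4,0,4],[-0.1,2.9,0,8],[-0.4,4.3,0,12],[-0.7,5.7,0,16],[-1.1,7.1,0,20],[-1.1,7.1,0,20]]}}

```text
time_s: 5.58
tool_pos: [0.5334, -0.1006, 0.1562]
ee_rot: [3.141, -0.001, 1.812]
contact_force: [0.6, -1.6, -2.8]
finger_gap: 0.0227
grip_force: 59.1
```

{"api": "apply_moves", "payload": {"rows": [[0,1.4,0,4],[-0.1,2.8,0,8],[-0.3,4.1,0,12],[-0.5,5.2,0,14],[-0.5,5.2,0,14],[-0.5,5.2,0,14]]}}

```text
time_s: 6.08
tool_pos: [0.582, -0.0931, 0.1553]
ee_rot: [-3.139, -0.002, 1.572]
contact_force: [-0.6, -0.1, -3.8]
finger_gap: 0.0224
grip_force: 59.2
```

```bash
python3 - <<'E'
from h import *
s=manip.read_state();print(s['tool_pos'],s['contact_force'])
im=[]
for c in("top","scene","wrist"):
    r=manip.read_camera(c);im.append(r['image'])
    for q in("bar_knob","bar_notch","bar_carrier"):
        for d in manip.mark_of(q,c)[:1]:print(c,q,np.round(d['location'],4),round(d['confidence'],2))
a=cv2.resize(im[1][130:260,80:240],(640,520));cv2.imwrite('pics/d.png',a);cv2.imwrite('pics/e.png',im[2])
E
```

```text
[ 0.58204197 -0.0931478   0.15530163] [-0.61294678 -0.1228778  -3.75991361]
top bar_knob [ 0.5862 -0.0905  0.1704] 0.37
top bar_notch [ 0.5861 -0.1403  0.0973] 0.91
top bar_carrier [ 0.5839 -0.2132 -0.0008] 0.84
scene bar_knob [ 0.5813 -0.0913  0.1693] 0.67
scene bar_notch [ 0.5876 -0.1357  0.1075] 0.77
scene bar_carrier [ 5.869e-01 -2.114e-01 -4.000e-04] 0.77
wrist bar_knob [ 0.5785 -0.0936  0.1768] 0.61
```

View pics/d.png

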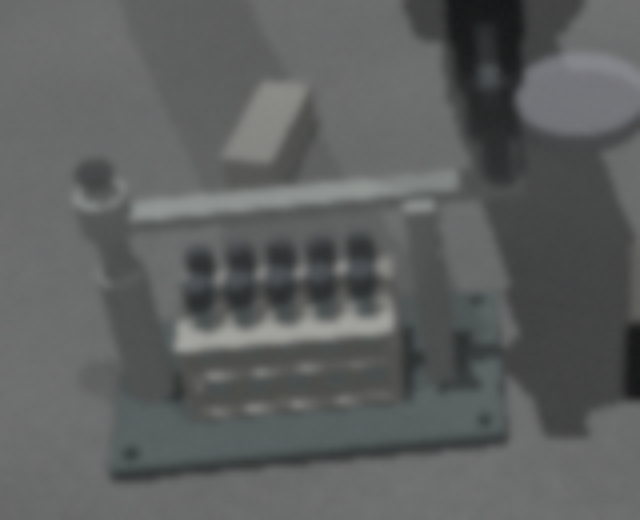

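View pics/e.png

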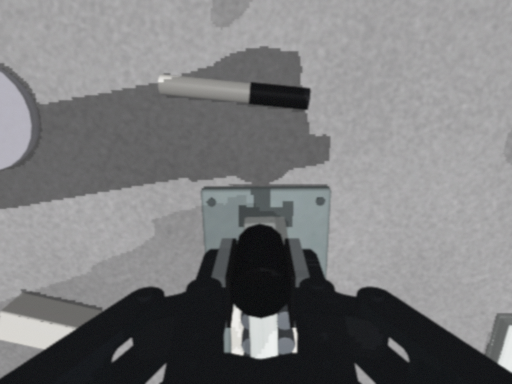

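The scene crop shows the raised bar over the keeper, at about (425,190) in the crop. In the wrist view the plate's midline is at x≈266 and the knob at x≈261, so I'll shift 4.5 mm further across and then lower gently.

{"api": "apply_moves", "payload": {"rows": [[0,0.3,0,0],[0,0.45,0,0],[0,0.45,0.7,0],[0,0.45,1.4,0],[0,0.45,1.8,0],[0,0.45,1.8,0]]}}

```text
time_s: 7.18
tool_pos: [0.5862, -0.0933, 0.1369]
ee_rot: [-3.138, -0.002, 1.569]
contact_force: [-2.8, 5.1, -3.1]
finger_gap: 0.0223
grip_force: 59.2
```

{"api": "apply_moves", "payload": {"rows": [[0,0,0.3,0],[0,0,0.6,0],[0,0,0.9,0],[0,0,1.1,0],[0,0,1.1,0]]}}

```text
time_s: 7.6
tool_pos: [0.5865, -0.0933, 0.1264]
ee_rot: [-3.139, -0.002, 1.569]
contact_force: [-3.4, 4.9, -3.5]
finger_gap: 0.0225
grip_force: 59.2
```

{"api": "apply_moves", "payload": {"rows": [[0,0,0,0],[0,0,0,0],[0,0,0,0],[0,0,0,0],[0,0,0,0],[0,0,0,0],[0,0,0,0],[0,0,0,0]], "grip": 0}}

```text
time_s: 8.27
tool_pos: [0.5879, -0.0944, 0.1274]
ee_rot: [3.141, 0.0, 1.57]
contact_force: [0.6, 0.6, -0.1]
finger_gap: 0.0856
grip_force: 0.0
```

{"api": "apply_moves", "payload": {"rows": [[0,0,-1,0],[0,0,-3,0],[0,0,-5.5,0],[0,0,-8,0],[0,0,-10.5,0],[1,0,-13,0],[3,0,-13,0],[5,0,-13,0],[5,0,-13,0],[5,0,-13,0]]}}

```text
time_s: 9.1
tool_pos: [0.5879, -0.0427, 0.2583]
ee_rot: [3.141, 0.0, 1.573]
contact_force: [0.6, -0.6, 0.6]
finger_gap: 0.0851
grip_force: 0.0
```

```bash
python3 - <<'E'
from h import *
s=manip.read_state();print(s['time_s'],s['tool_pos'],s['contact_force'],s['finger_gap'])
im=[]
for c in("scene","top","wrist"):
    r=manip.read_camera(c);im.append(r['image'])
    for q in("bar_knob","bar_notch","spare_knob"):
        for d in manip.mark_of(q,c)[:1]:print(c,q,np.round(d['location'],4),round(d['confidence'],2))
a=cv2.resize(im[0][130:260,80:240],(480,390));b=cv2.resize(im[2],(520,390))[:,130:450];cv2.imwrite('pics/f.png',np.hstack([a,b]))
E
```

```text
9.1 [ 0.58792919 -0.04266864  0.25829946] [ 0.58697731 -0.57127743  0.61870026] 0.08510684649658098
scene bar_knob [ 0.5869 -0.0897  0.1403] 0.72
scene bar_notch [ 0.5875 -0.1351  0.1068] 0.56
scene spare_knob [0.4945 0.2718 0.1426] 0.79
top bar_knob [ 0.5867 -0.0862  0.141 ] 0.53
top bar_notch [ 0.5883 -0.1371  0.0991] 0.79
top spare_knob [0.495  0.2743 0.1433] 0.57
wrist bar_notch [ 0.5868 -0.1387  0.1019] 0.57
```

View pics/f.png

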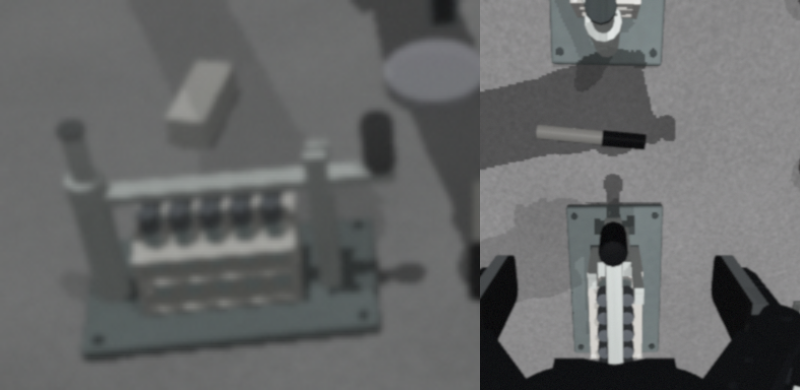

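The bar now lies down behind the back stop, at about (318,170) in the left view. The knob reads z≈0.141 and x≈0.587, on the notch's midline, and the spare knob hasn't moved. Handing in.

```bash
python3 -c "
from plant import manip
print(manip.sign_off())"
```

```text
the job is handed in; nothing more can be done
None
```

The full rack's bar was lifted over the keeper's lip and lies home in its notch, the empty carrier's bar was left as it stood, and the job is handed in; the hand-in returned no verdict.

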